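Weigh the pail of misprints on the spring scale

TASK

Weigh the blue pail of misprints: take the spring scale from its stand by its orange handle, hook it into the crown of the pail's wire handle, and lift slowly and straight up until the pail hangs free and level, about one centimetre clear of the table; keep it still there for two seconds with the scale upright, so that the weight can be read. Then set the pail down gently where it stood, unhook it and hang the scale back in its stand. Handle the pail only with the scale's hook, do not drag, tip or jerk it, and leave the other prints and the spool alone.

Things in the scene. Friction and masses are not known exactly. Their poses are not given: they have to be found in the camera images.
- stand: Scale stand, fixed: black foot 130 x 100 mm, black post and grey fork plate, nothing higher than the fork (145 mm). Origin on the table, under the centre of the fork's slot. The slot opens to the stand's -x; the post is 55 mm to +x.
- stand_fork (a point): Top face of the stand's grey fork, 140 mm above the table, at the centre of its 27 mm wide slot. Two keeper lips 5 mm high stand at the ends of the tines, 26 to 32 mm from the point on the stand's -x side: the scale's collar must be raised more than 5 mm before the scale is drawn out along the stand's -x (or put back).
- scale_grip (a point): Spring scale, loose, 0.11 kg, hanging upright in the fork: centre of its orange handle block (44 mm along the scale's x, 18 mm along y, the width to grip, 44 mm high). Below it a black collar 38 mm across rests on the fork, underside 28 mm below the point; then a clear tube 21 mm across, lower end 108 mm below; then the sprung rod and hook. z up; the hook's mouth opens to the scale's +x.
- hook_seat (a point): On the scale's sprung rod: where the middle of a hooked wire sits. Spring slack, it is 141 mm straight below scale_grip; load draws it down. Hook of 5 mm wire in the scale's x-z plane: bottom 7.5 mm below the point, back 11 mm to -x, lip 14 mm to +x, lip's tip 11.5 mm above, foot of the straight rod 25 mm above. A wire enters from +x over the lip, about 19 mm above the point.
- pail: Blue pail of misprints, loose: 107 mm across, 49 mm high, open top; origin at the centre of its underside, z up. Its weight is not known: between 0.25 and 0.82 kg. Ears at its y = +53 and -53 mm, 44 mm up, carry the white wire handle.
- bail_crown (a point): Middle of the 5 mm white wire at the crown of the pail's handle: a hump 13 mm wide at the top, 28 mm at its foot, 9 mm high, in which a hook centres itself. It turns at a radius of 62 mm about the pivot line through the ears (along the pail's y, 44 mm above its underside); upright it is 106 mm above the table.
- hook_rod (a joint): Stretch of the scale's spring in m, 0 slack to 0.072 at the stop; the hook moves down as it grows. About 8.3 mm per newton, after the first 0.3 N. The capacity is about 8.9 N.
- bail (a joint): Lean of the wire handle in rad: 0 upright, positive when leaning towards the pail's -x side. It pivots with a little friction (about 0.15 N at the crown) and stays where it is left.
- bust: Bystander: small purple printed bust, 44 mm across, 64 mm high; origin under its centre.
- figure: Bystander: olive printed standing figure, 174 mm high, on a foot 60 x 80 mm; origin under its centre.
- spool: Bystander: filament spool lying flat, yellow flanges 200 mm across, red filament, 65 mm high; origin under its centre.
There are look-alikes about, which are no part of the job. Of the things that look like the part that bears scale_grip, the middle-sized one is meant.

How it is judged:
On the way, in this order (a step that is already met when the one before it is completed fails the run):
1. the scale is out of its stand (distance between scale_grip and stand_fork above 0.06 m), for 0.1 s.
2. the hook sits in the crown of the pail's handle and the spring takes some load (stretched over 5 mm) (distance between hook_seat and bail_crown below 0.009 m and value of joint hook_rod above 0.005 m), for 0.05 s.
3. the pail hangs still from the hook in its crown, 4 to 17 mm clear of the table, pail and scale within 8.5 degrees of upright (height (world z) of pail between 0.004 and 0.017 m and distance between hook_seat and bail_crown below 0.009 m and angle between each of pail, scale_grip's own z axis and vertical below 0.15 rad and linear speed of pail below 0.04 m/s), for 1 s.
At the end, for the whole second after the job is handed in: the pail stands level on the table, at rest and unhooked, within 25 mm of where it stood; the scale hangs upright (within 7 degrees) in the stand with its collar down on the fork (handle centre within 12 mm of the slot's centre sideways, 24 to 32 mm above the fork) (height (world z) of pail below 0.003 m and angle between pail's own z axis and vertical below 0.05 rad and distance of pail from where it was at the start of the episode below 0.025 m and linear speed of pail below 0.02 m/s and contact force between scale and pail below 0.05 N and horizontal distance between scale_grip and stand_fork below 0.012 m and z of scale_grip in the frame of stand_fork between 0.024 and 0.032 m and angle between scale_grip's own z axis and vertical below 0.12 rad); the robot touches nothing.
It fails at once if the pail is dragged over the table, or set down, more than 25 mm from where it stood (height (world z) of pail below 0.004 m and distance of pail from where it was at the start of the episode above 0.025 m).
It fails at once if the pail is tipped by more than 17 degrees, or jerked or swung faster than 0.2 m/s (angle between pail's own z axis and vertical above 0.3 rad or linear speed of pail above 0.2 m/s).
It fails at once if the hook presses or snatches at the pail with more than 12 N (contact force between scale and pail above 12 N).
It fails at once if the robot itself touches the pail (contact force between the arm and pail above 0.5 N).
It fails at once if the bust, the figure or the spool is moved more than 15 mm (distance of any of bust, figure, spool from where it was at the start of the episode above 0.015 m).
It also fails if it takes over 72 s, if anything falls off the work surface, if the arm or the gripper's body presses on something with over 40 N, if the wrist force passes 120 N, or if a joint passes its speed limit or range.

ROBOT

A 6-joint arm with a two-finger parallel gripper is mounted at the origin on the work surface. World frame = base frame: x ahead of the robot, y to its left, z up, the work surface at z = 0. Lengths are in m, angles in rad, forces in N, time in s.
With the tool pointing down it reaches from about 0.35 to 0.975 m from the base axis. Payload 17.4 kg.
Tool frame: the origin (TCP) lies midway between the tips of the shut fingers; the grasp point (between the pads) lies 19 mm behind it (ctrl.grasp_offset is the distance from the TCP to the grasp point, in m); z points along the fingers, y is the direction in which the jaws open and shut (so a half turn about z gives the same grasp; the last joint's range is limited). The gripper opens to 85 mm and grips with 20 to 120 N. Pads are 22 mm wide; open, the fingers measure 114 mm over their backs; the gripper's body (76 mm by 85 mm) begins 54 mm behind the grasp point. The pads swing forward as they close: fully open they stand 13 mm farther back than shut.
Start: joints at [1.283, 0.116, 1.442, -0, 1.584, -0.038], TCP at [0.167, 0.654, 0.231] pointing down, gripper open.
Joint ranges: [-2.83, 2.83], [-0.83, 2.19], [0.07, 2.5], [-1.14, 4.28], [0.01, 3], [-2.97, 2.97]. Speed limits (rad/s): [1.89, 1.89, 2.22, 3.14, 3.14, 3.14].

INTERFACE

Orientations are given as a unit quaternion [w, x, y, z].
In Python, from station import ctrl gives the robot as it stands. Calls block until the motion is done:
- ctrl.move_ptp(position, orientation): joint-space move of the TCP to a pose.
- ctrl.line_to(position, orientation=None, rate=0.15, threshold=None): straight line of the TCP; orientation=None keeps the orientation; rate is the mean speed in m/s. With threshold (N) it stops when the force on the tool has changed by that much, and returns True; else False.
- ctrl.set_joints(angles): joint-space move.
- ctrl.release() and ctrl.clamp(grasp_force=None): open the fingers fully, or close them until they stop; grasp_force is the grip in N (None keeps the last).
- ctrl.pause(seconds).
- ctrl.inverse_kinematics(position, orientation): joint angles nearest the present ones, or None.
- ctrl.read_camera(name): name is "side" or "top" or "wrist"; returns a dict with "frame" (384x512x3 uint8, blue, green, red), "camera_matrix" (3x3 intrinsics, pixels), "dist" ([k1, k2, p1, p2, k3] as OpenCV has them; the pictures are not rectified), "R" (3x3) and "t" (3): a world point X has camera coordinates R X + t. Camera axes: x right, y down, z forward; pixel columns grow to the right and rows downward; lengths in m; the calibration is good to about 2 mm. A picture is of the moment at which its call begins. There is no depth.
A pose or a line that the arm cannot do raises ctrl.MotionError and nothing moves.
- ctrl.sign_off(): hands the job in, once; it reports no verdict.
Readings, each from a call of its own:
- ctrl.current_t(): time.
- ctrl.current_joint_positions(): joint angles.
- ctrl.current_dq(): joint speeds.
- ctrl.current_effort(): joint torques, N m.
- ctrl.current_tool_pos(): TCP position.
- ctrl.current_eef_rot(): TCP orientation.
- ctrl.current_ft_force(): force on the tool from outside, world axes, zero at the start.
- ctrl.current_ft_torque(): the same for the moment, N m.
- ctrl.current_grip_width(): finger opening in m.
Only numpy, scipy, OpenCV 4.12 (cv2) and the standard library are available. Lean on these libraries where they do the work, as an engineer would, in place of code of your own. Each camera call takes 0.05 s, during which the arm holds its last target.

## Working session

There is one attempt and no reset: what is moved stays moved. The work goes in short steps, each a Python script; the robot and the scene stay as the last script left them, time stands still between calls to the robot, and variables do not carry over. Pictures are saved under pics/ and viewed, and the job is handed in when it is done.

```bash
ls; mkdir -p pics
python3 - <<'E'
from station import ctrl
import cv2,pickle
d={}
for n in ["side","top","wrist"]:
    r=ctrl.read_camera(n); d[n]=r
    cv2.imwrite(f"pics/a_{n}.png",r["frame"])
    print(n,r["camera_matrix"].tolist(),r["dist"],r["R"].tolist(),r["t"])
pickle.dump(d,open("a.pkl","wb"))
print(ctrl.current_t(),ctrl.current_eef_rot(),ctrl.grasp_offset)
E
```

```text
pics
side [[378.5669686015512, 0.0, 258.1394958245067], [0.0, 378.5669686015512, 194.57412944620546], [0.0, 0.0, 1.0]] [-0.00369431  0.          0.          0.          0.        ] [[0.9960174885557488, -0.08849614449988384, 0.010844118210075662], [-0.04224642426224393, -0.5755535111844138, -0.816672146825363], [0.07851370662599556, 0.8129616154357773, -0.577000008405458]] [-0.65881657  0.10223365  0.93006679]
top [[421.78710501457914, 0.0, 261.8163124225796], [0.0, 421.78710501457914, 192.27740510197046], [0.0, 0.0, 1.0]] [0.04842609 0.         0.         0.         0.        ] [[0.013160910425724816, -0.9995294451624214, -0.027707015177894444], [-0.9973924277750847, -0.011156294541215805, -0.07130134717543966], [0.07095868835941786, 0.028573157778090722, -0.997069926936371]] [-0.05121523  0.66551996  1.06327636]
wrist [[298.19227666656514, 0.0, 254.33110354986002], [0.0, 298.19227666656514, 192.19731360859075], [0.0, 0.0, 1.0]] [-0.01100224  0.          0.          0.          0.        ] [[0.24766206497357482, 0.96884450849283, -0.0019544657359916832], [0.9148902799984182, -0.2332051796086814, 0.3295316673221256], [0.31880915472652627, -0.0834006149076314, -0.9441424999943537]] [-0.67358339 -0.04284524  0.38208287]
0.15 [-8.31803447e-05  1.24550592e-01  9.92213166e-01 -4.20992056e-04] 0.0187
```

View pics/a_side.png

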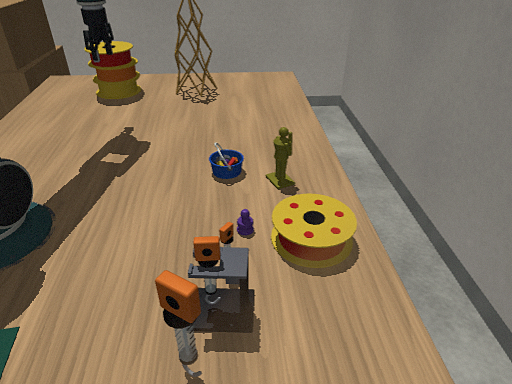

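View pics/a_top.png

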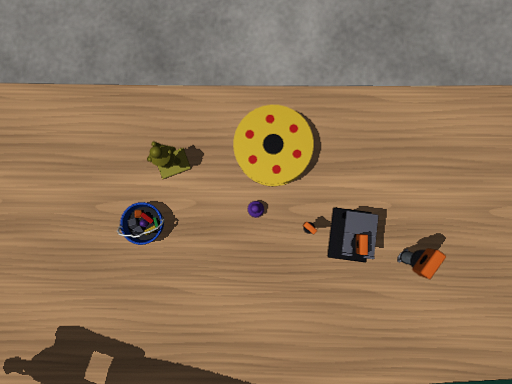

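View pics/a_wrist.png

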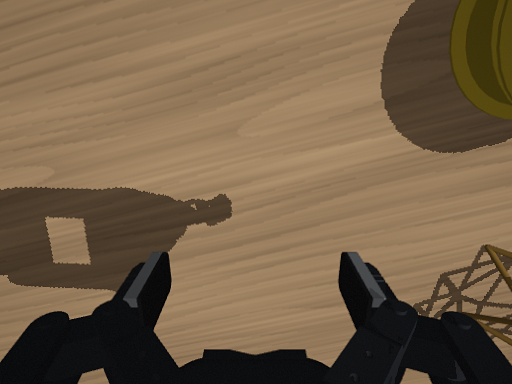

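Run:
```python
import cv2,pickle
d=pickle.load(open("a.pkl","rb"))
def crop(n,x0,y0,x1,y1,s,o): cv2.imwrite(o,cv2.resize(d[n]["frame"][y0:y1,x0:x1],None,fx=s,fy=s,interpolation=cv2.INTER_CUBIC))
crop("side",140,210,270,384,3.4,"pics/c_side_stand.png")
crop("top",300,195,450,285,5,"pics/c_top_stand.png")
crop("side",200,130,300,195,7,"pics/c_side_pail.png")
crop("top",105,190,205,255,7,"pics/c_top_pail.png")
```

```text
(no output)
```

View pics/c_side_stand.png

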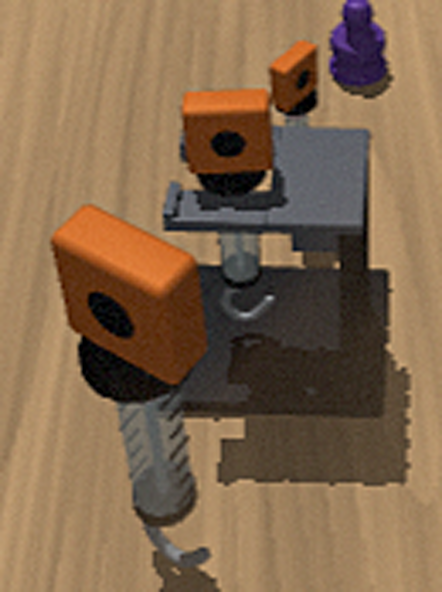

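View pics/c_top_stand.png

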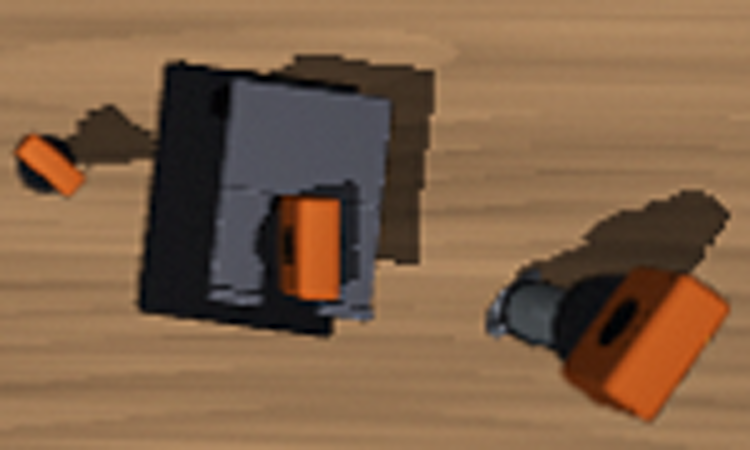

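View pics/c_side_pail.png

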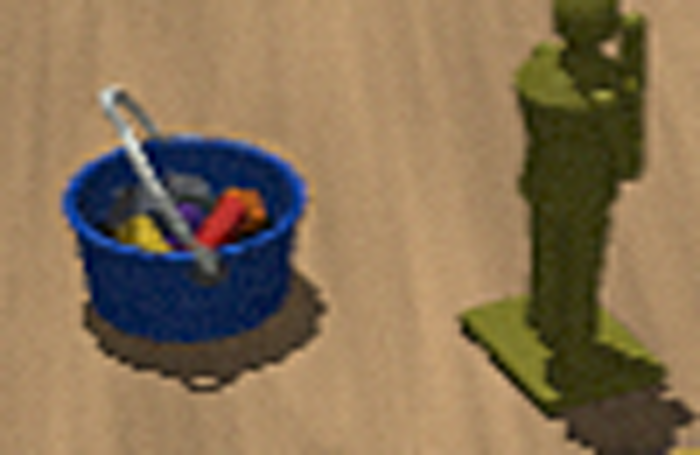

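View pics/c_top_pail.png

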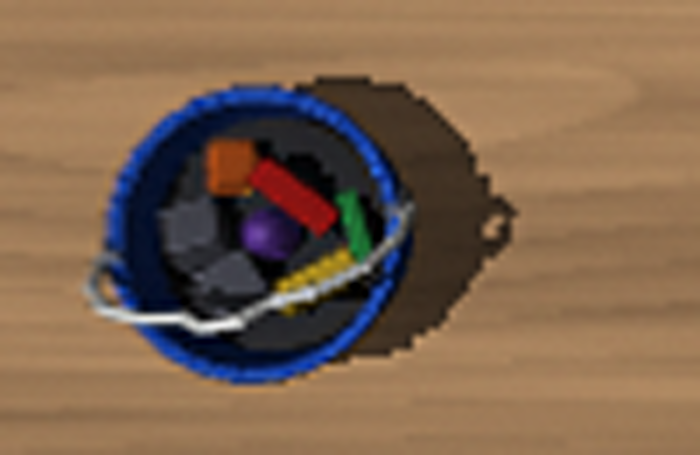

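```bash
cat > h.py <<'E'
import numpy as np, cv2, pickle
from scipy.spatial.transform import Rotation as Rn
from scipy.optimize import least_squares
def proj(r,X):
    X=np.atleast_2d(np.asarray(X,float))
    p,_=cv2.projectPoints(X,cv2.Rodrigues(r["R"])[0],np.asarray(r["t"],float),r["camera_matrix"],np.asarray(r["dist"],float))
    return p[:,0]
def ray(r,uv):
    n=cv2.undistortPoints(np.array([[uv]],float),r["camera_matrix"],np.asarray(r["dist"],float))[0,0]
    d=r["R"].T@np.array([n[0],n[1],1]); c=-r["R"].T@np.asarray(r["t"]); return c,d
def atz(r,uv,z):
    c,d=ray(r,uv); return c+d*(z-c[2])/d[2]
def tri(obs):
    A=np.zeros((3,3));b=np.zeros(3)
    for r,uv in obs:
        c,d=ray(r,uv); d=d/np.linalg.norm(d);P=np.eye(3)-np.outer(d,d);A+=P;b+=P@c
    return np.linalg.solve(A,b)
def cr(p,s,o): return [(p[0]+.5)/s-.5+o[0],(p[1]+.5)/s-.5+o[1]]
E
python3 - <<'E'
from h import *
d=pickle.load(open("a.pkl","rb")); T,S=d["top"],d["side"]
tp=lambda p:cr(p,7,(105,190)); sp=lambda p:cr(p,7,(200,130))
ts=lambda p:cr(p,5,(300,195)); ss=lambda p:cr(p,3.4,(140,210))
np.set_printoptions(precision=4,suppress=True)
print("rim c",atz(T,tp((259,233)),.049))
pts=[tp(p) for p in [(107,233),(412,233),(258,85),(258,383)]]
for p in pts: print(atz(T,p,.049))
print("rim side l,r", atz(S,sp((64,200)),.047),atz(S,sp((306,190)),.047))
print("ears",atz(T,tp((105,265)),.044),atz(T,tp((405,210)),.044))
print("side near ear",atz(S,sp((208,265)),.044))
print("crown tri",tri([(T,tp((215,326))),(S,sp((112,95)))]))
print("handle top corners T at .19",[atz(T,ts(p),.19) for p in [(280,197),(340,199),(340,300),(287,298)]])
print("handle side top edge", [atz(S,ss(p),.19) for p in [(183,95),(268,90)]])
print("fork",[atz(T,ts(p),.14) for p in [(233,80),(390,98),(210,298),(372,318)]])
print("fork slot inner T",[atz(T,ts(p),.145) for p in [(262,300),(320,308)]])
print("big,small",atz(T,(430,263),.2),atz(T,(309,228),.1))
print("bust",atz(T,(256,209),.03),"fig",atz(T,(174,163),0.0),"spool",atz(T,(273,145),.065))
E
```

```text
rim c [0.5839 0.2571 0.049 ]
[0.5833 0.3116 0.049 ]
[0.5845 0.2022 0.049 ]
[0.637  0.2593 0.049 ]
[0.5305 0.2555 0.049 ]
rim side l,r [0.5324 0.266  0.047 ] [0.6386 0.2675 0.047 ]
ears [0.5718 0.3137 0.044 ] [0.5928 0.2063 0.044 ]
side near ear [0.5938 0.2116 0.044 ]
crown tri [0.5545 0.2536 0.104 ]
handle top corners T at .19 [array([ 0.5668, -0.2502,  0.19  ]), array([ 0.5663, -0.2756,  0.19  ]), array([ 0.5235, -0.2753,  0.19  ]), array([ 0.5239, -0.2529,  0.19  ])]
handle side top edge [array([ 0.5247, -0.259 ,  0.19  ]), array([ 0.5675, -0.2585,  0.19  ])]
fork [array([ 0.6182, -0.2389,  0.14  ]), array([ 0.611 , -0.3092,  0.14  ]), array([ 0.5198, -0.2283,  0.14  ]), array([ 0.5122, -0.3004,  0.14  ])]
fork slot inner T [array([ 0.5197, -0.2506,  0.145 ]), array([ 0.5166, -0.2763,  0.145 ])]
big,small [ 0.5094 -0.4014  0.2   ] [ 0.577  -0.1582  0.1   ]
bust [ 0.6226 -0.029   0.03  ] fig [0.743  0.1916 0.    ] spool [ 0.7815 -0.0706  0.065 ]
```

```bash
cat >> h.py <<'E'
def q(yaw):
    # tool down, jaws along y rotated by yaw; tool x -> -x
    R=Rn.from_euler('z',yaw).as_matrix()@np.diag([-1.,1,-1]); x=Rn.from_matrix(R).as_quat(); return np.array([x[3],x[0],x[1],x[2]])
E
python3 - <<'E'
from h import *
from station import ctrl
ctrl.move_ptp([0.525,0.255,0.25],q(0.1))
r=ctrl.read_camera("wrist");pickle.dump(r,open("w1.pkl","wb"));cv2.imwrite("pics/w1.png",cv2.resize(r["frame"],None,fx=1.5,fy=1.5,interpolation=cv2.INTER_CUBIC))
print(ctrl.current_t())
ctrl.move_ptp([0.50,-0.267,0.32],q(0.0))
r=ctrl.read_camera("wrist");pickle.dump(r,open("w2.pkl","wb"));cv2.imwrite("pics/w2.png",cv2.resize(r["frame"],None,fx=1.5,fy=1.5,interpolation=cv2.INTER_CUBIC))
print(ctrl.current_t(),ctrl.current_joint_positions())
E
```

```text
2.1417
4.1 [-5.34004837e-01 -1.28968696e-01  1.54358517e+00  1.55903701e-04
  1.72716611e+00 -2.10596642e+00]
```

View pics/w1.png

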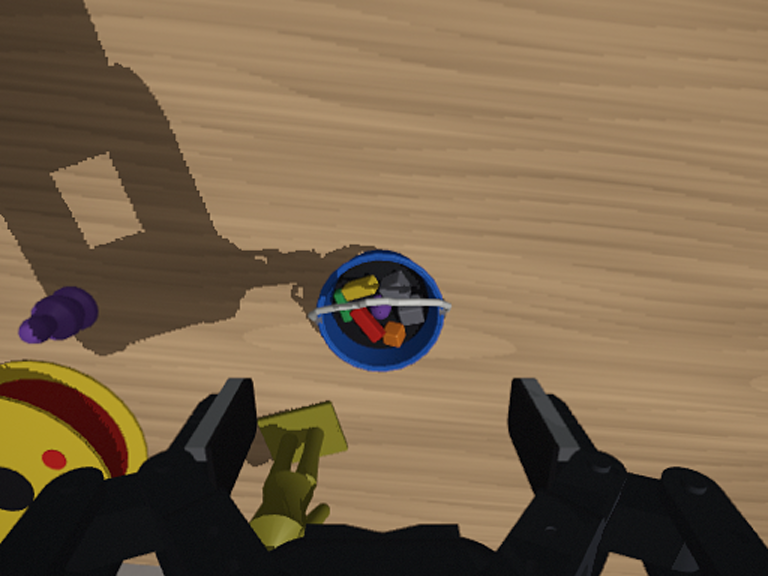

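View pics/w2.png

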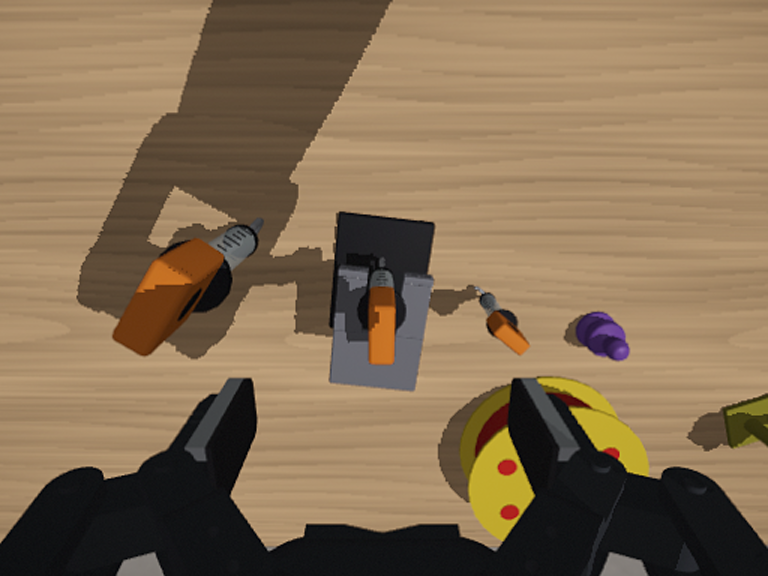

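Run:
```python
from h import *
for n,(x0,y0,x1,y1) in {"w1":(200,155,310,255),"w2":(210,130,300,265)}.items():
    f=pickle.load(open(n+".pkl","rb"))["frame"][y0:y1,x0:x1]
    s=6 if n=="w1" else 4.4
    cv2.imwrite(f"pics/{n}c.png",cv2.resize(f,None,fx=s,fy=s,interpolation=cv2.INTER_CUBIC))
```

```text
(no output)
```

View pics/w1c.png

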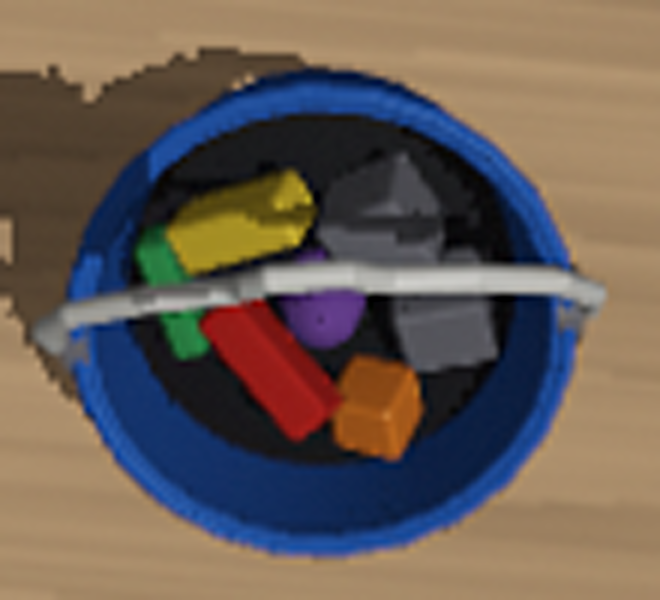

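View pics/w2c.png

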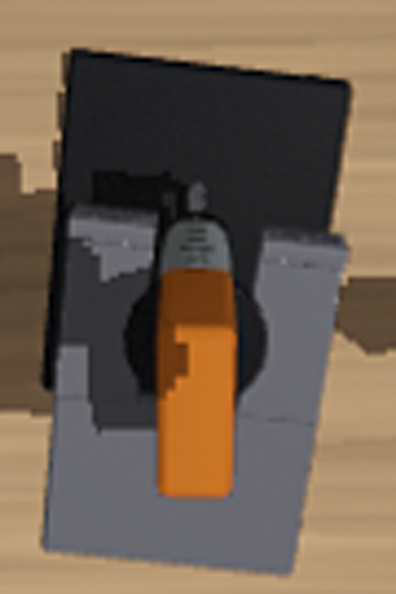

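```bash
cat > fit.py <<'E'
from h import *
np.set_printoptions(precision=4,suppress=True)
d=pickle.load(open("a.pkl","rb")); T,S=d["top"],d["side"]
W1=pickle.load(open("w1.pkl","rb"));W2=pickle.load(open("w2.pkl","rb"))
tp=lambda p:cr(p,7,(105,190)); sp=lambda p:cr(p,7,(200,130))
w1=lambda p:cr(p,6,(200,155)); w2=lambda p:cr(p,4.4,(210,130))
def model(p):
    x,y,yaw,l=p; u=np.array([np.cos(yaw),np.sin(yaw),0]);v=np.array([-u[1],u[0],0]);c=np.array([x,y,0])
    return dict(rim=c+[0,0,.049],e1=c+v*.055+[0,0,.044],e2=c-v*.055+[0,0,.044],crown=c+[0,0,.044]+.062*(-np.sin(l)*u+np.cos(l)*np.array([0,0,1])))
obs=[(T,'rim',tp((259,233))),(T,'e1',tp((105,265))),(T,'e2',tp((405,210))),(T,'crown',tp((210,327))),
(S,'e2',sp((207,265))),(S,'crown',sp((113,97))),
(W1,'rim',w1((326,312))),(W1,'e1',w1((572,318))),(W1,'e2',w1((76,348))),(W1,'crown',w1((320,275)))]
f=lambda p:np.concatenate([proj(r,model(p)[k])[0]-uv for r,k,uv in obs])
s=least_squares(f,[.583,.257,.19,.4],loss='soft_l1')
print(s.x,model(s.x)['crown']);print(f(s.x).reshape(-1,2))
print("handle W2",[atz(W2,w2(p),.19) for p in [(160,322),(238,322),(232,495),(160,495)]])
print("fork W2",[atz(W2,w2(p),.145) for p in [(70,207),(350,240)]],[atz(W2,w2(p),.14) for p in [(42,548),(292,575)]])
print("slot W2",[atz(W2,w2(p),.145) for p in [(155,212),(265,232)]])
E
python3 fit.py
```

```text
[0.5836 0.2606 0.164  0.5352] [0.5524 0.2555 0.0973]
[[-1.4118  0.1091]
 [-0.4381 -1.1302]
 [-0.0432  0.068 ]
 [ 0.87   -0.1653]
 [-0.2253  0.9261]
 [-1.3712  1.4753]
 [ 0.4136  4.1546]
 [ 2.9657 -0.9456]
 [-1.1862 -0.8375]
 [-0.5329  0.506 ]]
handle W2 [array([ 0.5212, -0.2753,  0.19  ]), array([ 0.5212, -0.2579,  0.19  ]), array([ 0.5646, -0.2589,  0.19  ]), array([ 0.5646, -0.2757,  0.19  ])]
fork W2 [array([ 0.5077, -0.2991,  0.145 ]), array([ 0.5163, -0.2282,  0.145 ])] [array([ 0.6088, -0.3106,  0.14  ]), array([ 0.6175, -0.2401,  0.14  ])]
slot W2 [array([ 0.509 , -0.2777,  0.145 ]), array([ 0.5142, -0.2499,  0.145 ])]
```

```bash
sed -i "s/(W1,'rim',w1((326,312))),//" fit.py; python3 fit.py | head -10
python3 - <<'E'
from h import *
from station import ctrl
p=np.array([.5445,-.267])
ctrl.move_ptp([*p,.25],q(0.0))
ctrl.line_to([*p,.1523],rate=.12,threshold=8)
print(ctrl.current_tool_pos(),ctrl.current_ft_force())
ctrl.clamp(60)
print(ctrl.current_grip_width(),ctrl.current_tool_pos(),ctrl.current_ft_force(),ctrl.current_t())
for n in ["side","top","wrist"]:
    r=ctrl.read_camera(n);pickle.dump(r,open(f"g_{n}.pkl","wb"))
    f=r["frame"];f=f[180:384,110:300] if n=="side" else f[180:290,290:450] if n=="top" else f
    cv2.imwrite(f"pics/g_{n}.png",cv2.resize(f,None,fx=2.8 if n!="wrist" else 1.5,fy=2.8 if n!="wrist" else 1.5,interpolation=cv2.INTER_CUBIC))
E
```

```text
[0.5843 0.2609 0.1627 0.5461] [0.5525 0.2557 0.097 ]
[[-1.5275 -0.1505]
 [-0.556  -1.4163]
 [-0.1557 -0.1627]
 [ 0.8099 -0.2004]
 [-0.0323  0.8658]
 [-1.3408  1.5377]
 [ 3.1373 -0.398 ]
 [-0.9717 -0.398 ]
 [-0.2932  0.473 ]]
[ 0.54480561 -0.26722328  0.1533496 ] [-0.03179528 -0.30761457  0.44199515]
0.017475023599333648 [ 0.54456599 -0.26700431  0.15247787] [ 0.09431942 -0.52726925  0.55523126] 6.1167
```

View pics/g_side.png

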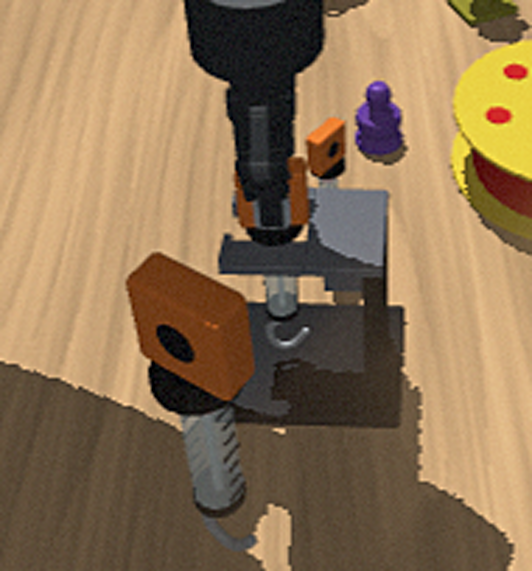

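View pics/g_wrist.png

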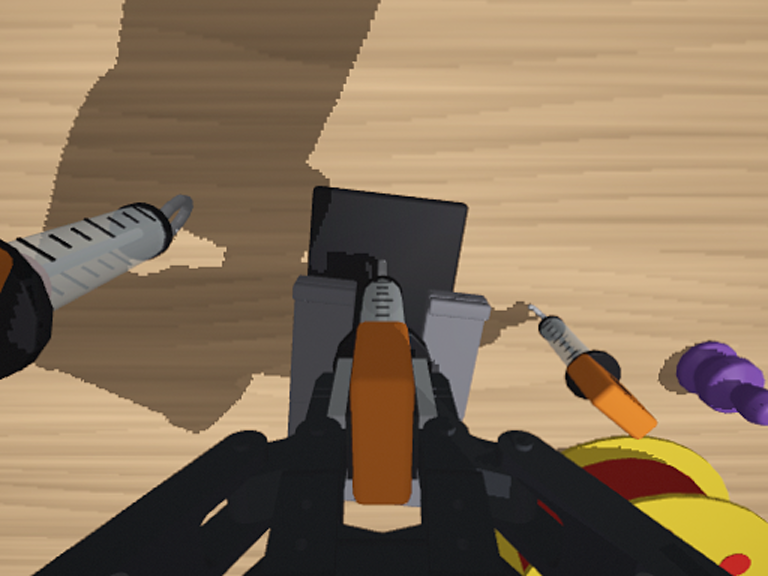

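Run:
```python
from h import *
from station import ctrl
ctrl.line_to([.5446,-.267,.1650],rate=.06)
print(ctrl.current_ft_force())
ctrl.line_to([.5446-.115,-.267+.012,.1650],rate=.12)
ctrl.line_to([.4296,-.255,.27],rate=.15)
yaw=.17;u=np.array([np.cos(yaw),np.sin(yaw)])
C=np.array([.5530,.2557])
P=C-.065*u
ctrl.move_ptp([*P,.26],q(yaw))
ctrl.line_to([*P,.2045],rate=.15)
print(ctrl.current_tool_pos(),ctrl.current_ft_force(),ctrl.current_grip_width(),ctrl.current_t())
for n in ["side","top","wrist"]:
    r=ctrl.read_camera(n);pickle.dump(r,open(f"b_{n}.pkl","wb"))
    f=r["frame"];f=f[80:200,160:310] if n=="side" else f[170:290,60:220] if n=="top" else f
    s=5 if n!="wrist" else 1.5
    cv2.imwrite(f"pics/b_{n}.png",cv2.resize(f,None,fx=s,fy=s,interpolation=cv2.INTER_CUBIC))
```

```text
[-0.61528157  0.85786494 -1.11276022]
[0.48918442 0.24443191 0.20509755] [ 0.52026061 -0.56162435 -1.25608017] 0.017396967251253823 10.9333
```

View pics/b_side.png

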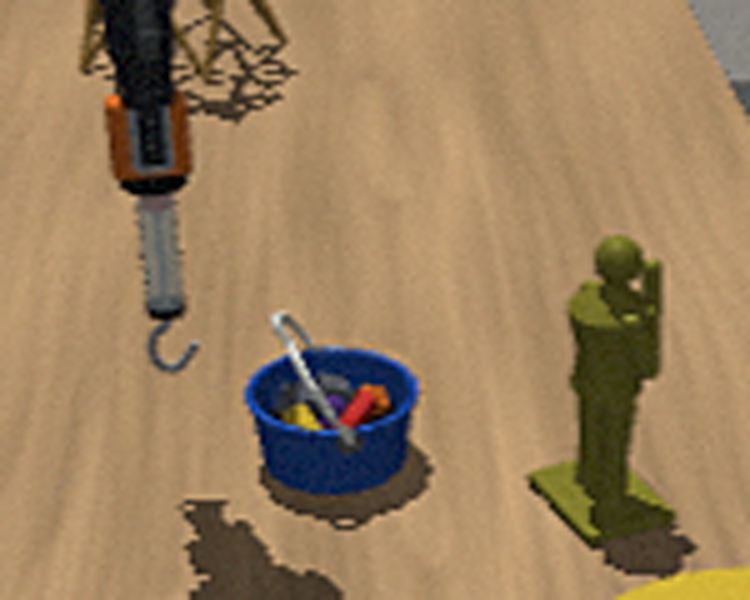

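View pics/b_wrist.png

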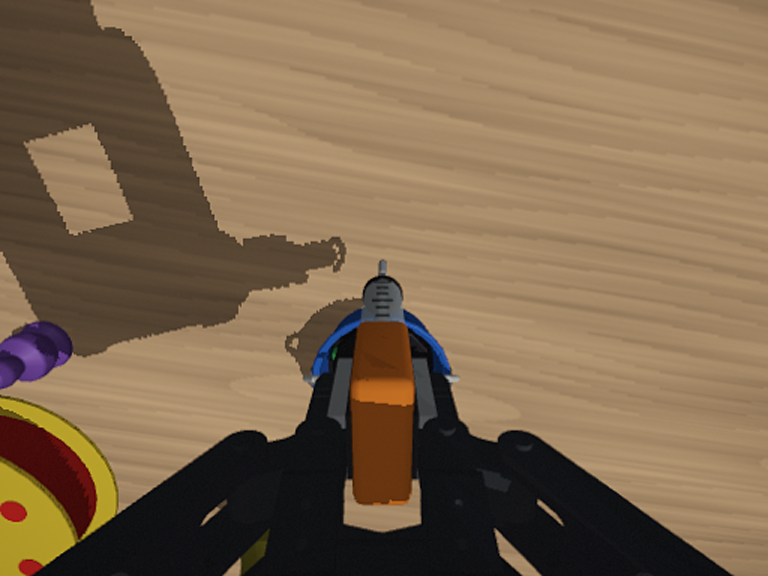

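View pics/b_top.png

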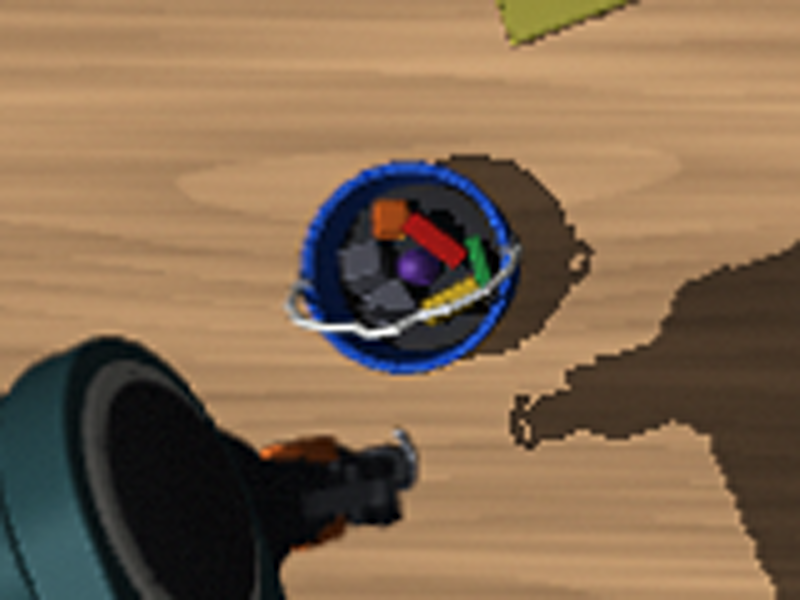

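```bash
cat > ov.py <<'E'
from h import *
np.set_printoptions(precision=1,suppress=True)
def hook(seat,yaw):
    u=np.array([np.cos(yaw),np.sin(yaw),0]);z=np.array([0,0,1.])
    return np.array([seat,seat-.0075*z,seat-.011*u,seat+.014*u+.0115*z,seat+.025*z,seat+.033*z])
E
python3 - <<'E'
from ov import *
S=pickle.load(open("b_side.pkl","rb"));T=pickle.load(open("b_top.pkl","rb"))
h=hook(np.array([.4892,.2444,.0796]),.17)
f=lambda P,s,o:((np.array(P)-o)+.5)*s-.5
print(f(proj(S,h),5,(160,80)))
print(f(proj(T,h),5,(60,170)))
for l in (.35,.45,.55):
  c=np.array([.584,.2605,.044])+.062*np.array([-np.sin(l)*.986,-np.sin(l)*.167,np.cos(l)])
  print(l,c*1000,f(proj(S,c),5,(160,80)),f(proj(T,c),5,(60,170)))
E
```

```text
[[168.1 365.4]
 [169.2 376.5]
 [149.4 367.5]
 [190.1 345.5]
 [164.3 327.8]
 [163.1 315.5]]
[[409.  463.1]
 [413.9 461.7]
 [412.  485.9]
 [397.6 436.2]
 [392.4 468.1]
 [386.9 469.8]]
0.35 [563.  256.9 102.2] [[291.3 317.4]] [[373.5 310.4]]
0.45 [557.4 256.   99.8] [[281.9 322.1]] [[376.7 322.2]]
0.55 [552.  255.1  96.9] [[273.1 327.5]] [[380.3 333.3]]
```

Run:
```python
from h import *
S=pickle.load(open("b_side.pkl","rb"))["frame"];T=pickle.load(open("b_top.pkl","rb"))["frame"]
cv2.imwrite("pics/b2s.png",cv2.resize(S[135:165,185:235],None,fx=15,fy=15,interpolation=cv2.INTER_NEAREST))
cv2.imwrite("pics/b2t.png",cv2.resize(T[220:270,110:170],None,fx=11,fy=11,interpolation=cv2.INTER_NEAREST))
```

```text
(no output)
```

View pics/b2s.png

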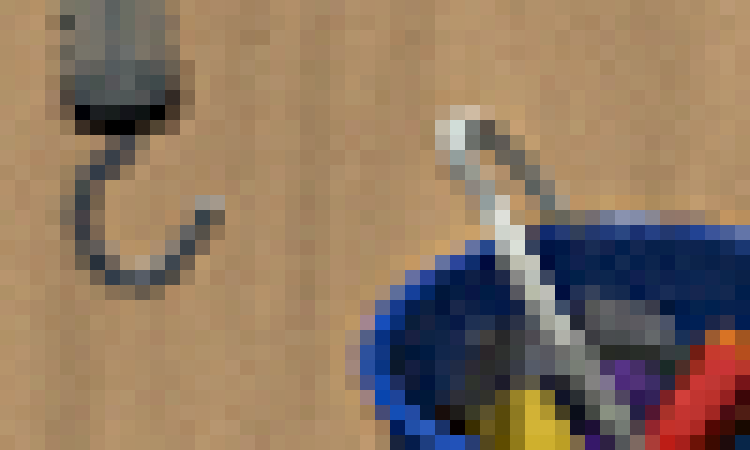

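View pics/b2t.png

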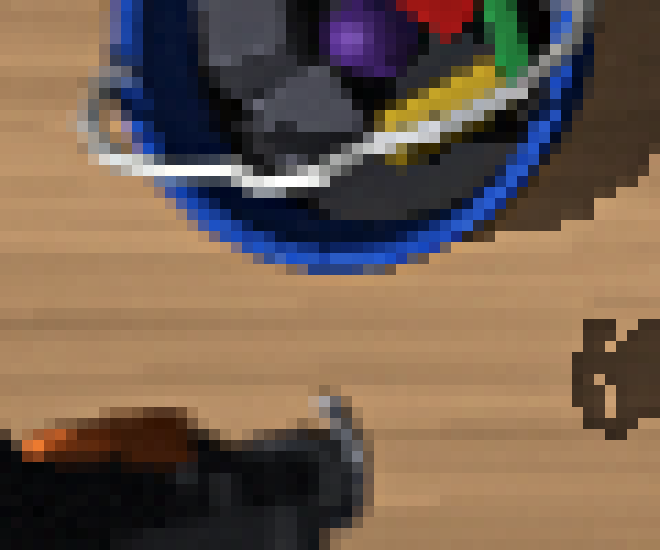

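Run:
```python
from ov import *
S=pickle.load(open("b_side.pkl","rb"));T=pickle.load(open("b_top.pkl","rb"))
c=tri([(S,(215.4,142.8)),(T,(135.3,235.9))]);t=tri([(S,(198.7,148.0)),(T,(139.05,256.0))])
print(c*1000,t*1000,(c-t)*1000)
pt=hook(np.array([.4892,.2444,.0796]),.17)[3];print(pt*1000,(pt+c-t)*1000)
hb=hook(np.array([.4892,.2444,.0796]),.17)[1]
print(proj(S,hb),proj(S,pt),proj(T,pt),proj(T,c),proj(S,c))
```

```text
[554.6 253.2 105.4] [505.8 246.2  93.6] [48.8  6.9 11.8]
[503.  246.8  91.1] [551.8 253.7 102.9]
[[193.4 154.9]] [[197.6 148.7]] [[139.1 256.8]] [[135.3 235.3]] [[214.9 142.8]]
```

```bash
cat > snap.py <<'E'
from ov import *
from station import ctrl
def snap(tag,off=True):
    S=ctrl.read_camera("side");pickle.dump(S,open(f"{tag}_side.pkl","wb"));T=ctrl.read_camera("top");pickle.dump(T,open(f"{tag}_top.pkl","wb"))
    a=cv2.resize(S["frame"][115:180,185:265],None,fx=9,fy=9,interpolation=cv2.INTER_NEAREST)
    cv2.imwrite(f"pics/{tag}_s.png",a)
    cv2.imwrite(f"pics/{tag}_t.png",cv2.resize(T["frame"][200:270,100:180],None,fx=8,fy=8,interpolation=cv2.INTER_NEAREST))
    print(tag,ctrl.current_tool_pos(),ctrl.current_ft_force(),ctrl.current_t())
E
python3 - <<'E'
from snap import *
np.set_printoptions(precision=4)
yaw=.17;u=np.array([np.cos(yaw),np.sin(yaw)]);C=np.array([.5525,.2545])
ctrl.line_to([*(C-.06*u),.2070],rate=.1)
ctrl.line_to([*(C-.014*u),.2070],rate=.06)
snap("c1")
E
```

```text
c1 [0.5385 0.2521 0.2071] [ 0.0496 -0.2095 -0.5808] 12.35
```

View pics/c1_s.png

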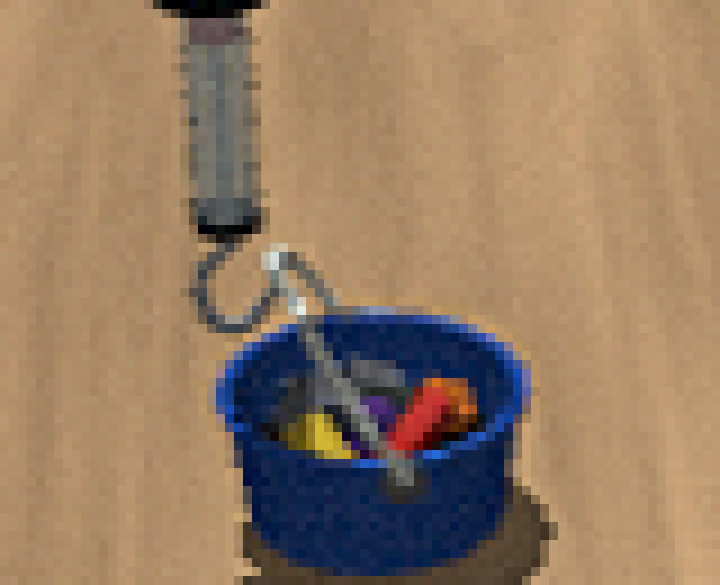

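View pics/c1_t.png

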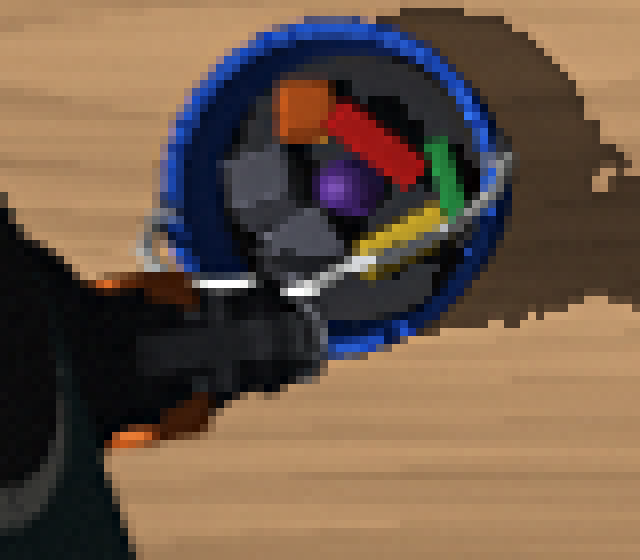

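Run:
```python
from snap import *
np.set_printoptions(precision=4)
yaw=.17;u=np.array([np.cos(yaw),np.sin(yaw)]);C=np.array([.5525,.2545])
ctrl.line_to([*(C-.014*u),.2085],rate=.05)
ctrl.line_to([*(C+.000*u),.2085],rate=.04)
snap("c2")
```

```text
c2 [0.5525 0.2545 0.2084] [ 0.0737  1.0276 -1.4473] 13.2
```

View pics/c2_s.png

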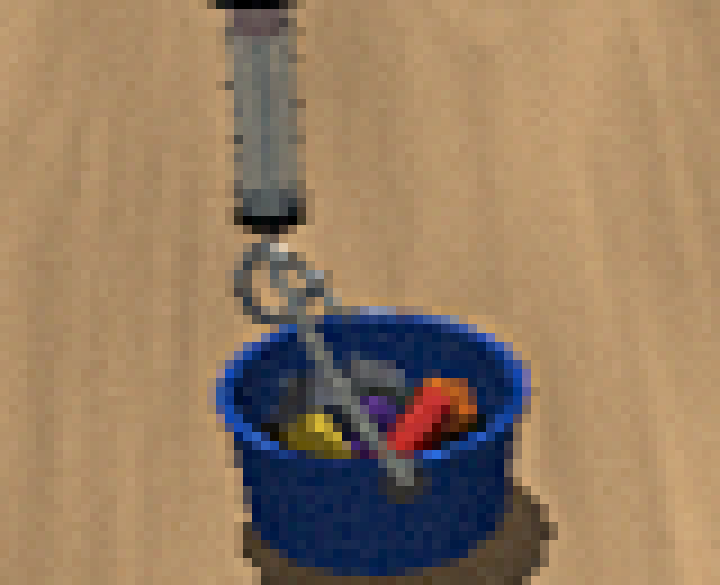

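View pics/c2_t.png

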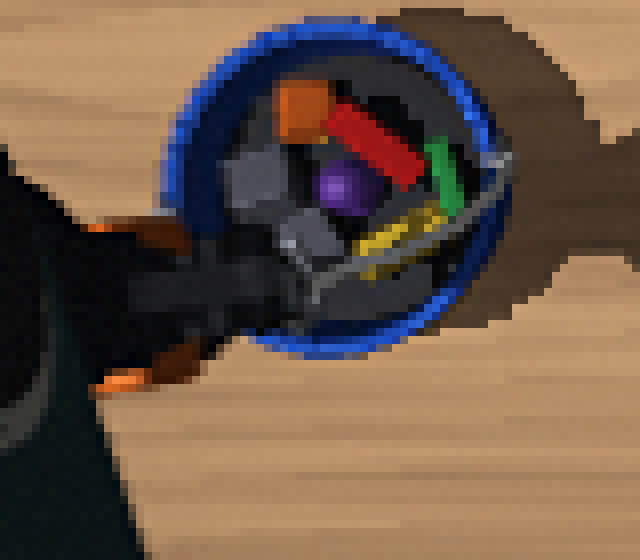

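Run:
```python
from snap import *
np.set_printoptions(precision=4)
yaw=.17;u=np.array([np.cos(yaw),np.sin(yaw)]);P=np.array([.5828,.2600])
ctrl.line_to([.5525,.2545,.2205],rate=.03)
for l in np.linspace(.5,0,6):
    xy=P-.062*np.sin(l)*u; z=.044+.062*np.cos(l)-.0015+.1255
    ctrl.line_to([*xy,z],rate=.03)
    print(l,ctrl.current_tool_pos(),ctrl.current_ft_force())
snap("c3")
```

```text
0.5 [0.5536 0.255  0.2224] [-0.4157  1.1906 -0.8016]
0.4 [0.5592 0.2559 0.2251] [-0.376  -0.1497 -1.8664]
0.3 [0.5649 0.2569 0.2272] [ 0.1431  0.0341 -1.5432]
0.19999999999999996 [0.5708 0.2579 0.2287] [-1.889  -0.5576 -0.8602]
0.09999999999999998 [0.5769 0.259  0.2296] [-0.2891 -0.1585 -1.4532]
0.0 [0.583  0.26   0.2299] [-0.0534  0.4623 -0.8837]
c3 [0.5828 0.26   0.2299] [ 0.3004 -0.0481 -1.0275] 15.8917
```

View pics/c3_s.png

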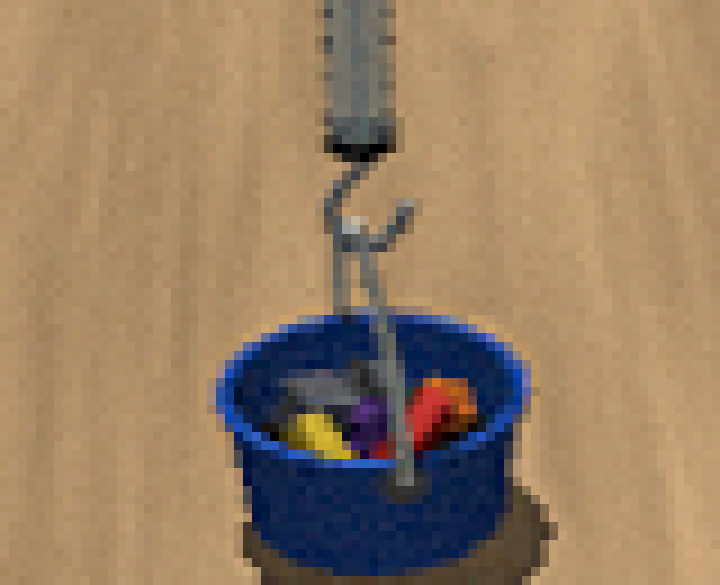

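View pics/c3_t.png

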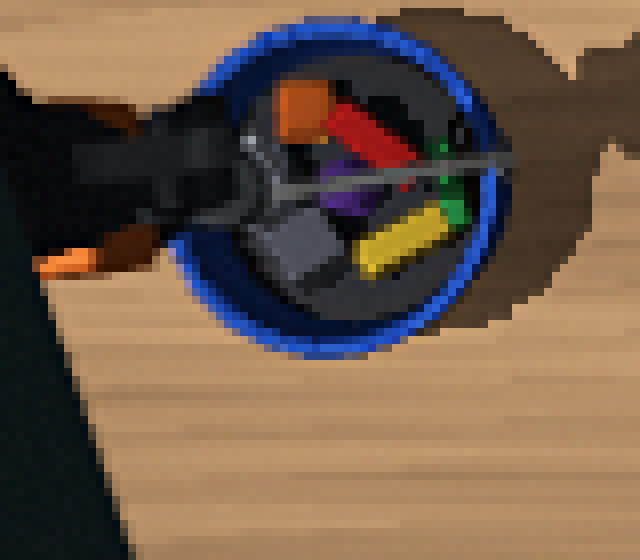

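```bash
cat > lift.py <<'E'
from snap import *
np.set_printoptions(precision=4)
def fz(n=25):
    a=[]
    for _ in range(n): a.append(ctrl.current_ft_force()[2]); ctrl.pause(.012)
    return np.mean(a),np.std(a)/n**.5
E
python3 - <<'E'
from lift import *
f0,e=fz();print("base",f0,e)
z=.2299;P=[.5838,.2602]
hs=[]
while z<.2299+.045:
    z+=.006
    ctrl.line_to([*P,z],rate=.025)
    f,e=fz();F=f0-f;st=max(0,8.3e-3*(F-.3));h=ctrl.current_tool_pos()[2]-.2315-st;hs.append(h)
    print(round(z,4),round(F,2),round(e,2),round(st*1e3,1),round(h*1e3,1))
    if len(hs)>3 and F>1 and h-np.median(hs[:3])>.006: break
snap("d1")
E
```

```text
base -1.033315604601724 0.0887264712601907
0.2359 1.11 0.09 6.7 -2.4
0.2419 1.65 0.1 11.2 -0.9
0.2479 2.34 0.09 17.0 -0.7
0.2539 3.04 0.1 22.7 -0.5
0.2599 3.73 0.11 28.5 -0.2
0.2659 4.66 0.12 36.2 -1.9
0.2719 5.38 0.1 42.2 -1.9
0.2779 5.83 0.13 45.9 0.4
d1 [0.5838 0.2602 0.2778] [-0.6105  0.3828 -6.7299] 21.0
```

View pics/d1_s.png

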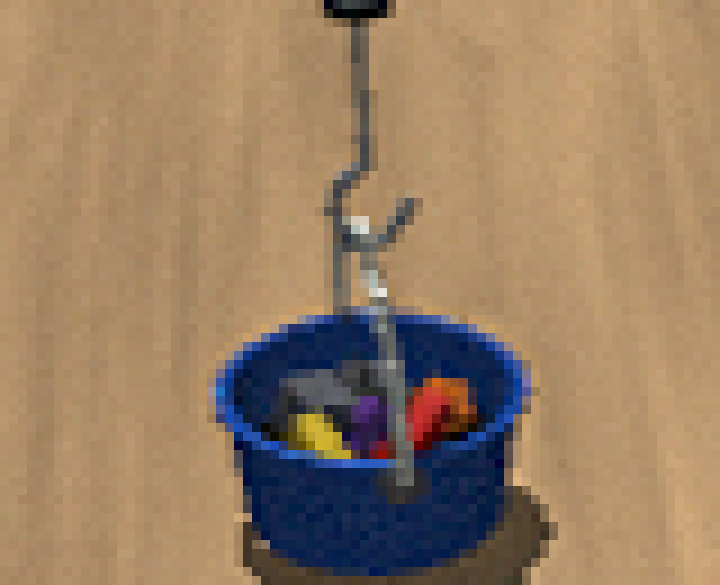

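Run:
```python
from lift import *
f0=-1.033;z=.2778;P=[.5838,.2602]
for i in range(7):
    z+=.004
    ctrl.line_to([*P,z],rate=.02)
    f,e=fz();F=f0-f;st=max(0,8.3e-3*(F-.3));h=ctrl.current_tool_pos()[2]-.2315-st
    print(round(z,4),round(F,2),round(e,2),round(st*1e3,1),round(h*1e3,1))
    if h>.006: break
snap("d2")
```

```text
0.2818 6.31 0.1 49.8 0.4
0.2858 6.25 0.1 49.4 4.8
0.2898 6.14 0.09 48.5 9.7
d2 [0.5838 0.2602 0.2897] [ 0.1979 -0.01   -7.4578] 22.7667
```

View pics/d2_s.png

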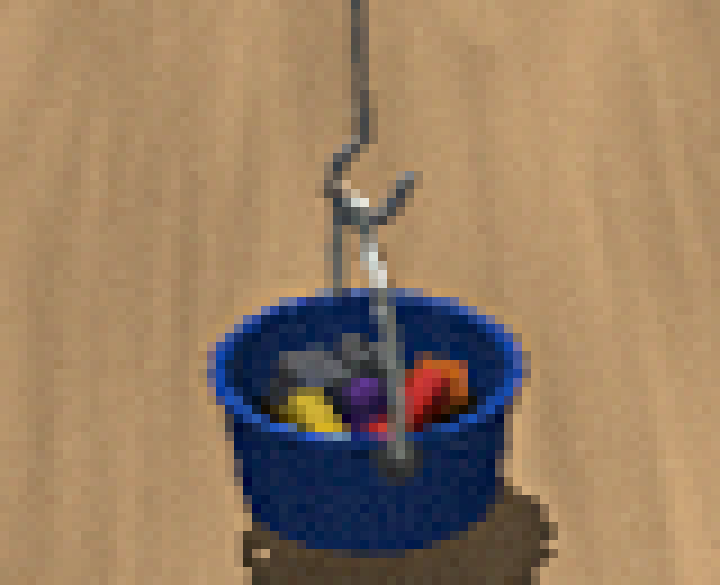

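Run:
```python
from lift import *
ctrl.pause(1.2)
f,e=fz(60);print("load",-1.033-f,e, "kg",(-1.033-f)/9.81)
ctrl.pause(.8)
snap("d3")
P=[.5838,.2602]
ctrl.line_to([*P,.272],rate=.02)
ctrl.line_to([*P,.2305],rate=.03)
f,e=fz();print("down",f,e)
ctrl.line_to([*P,.2125],rate=.03)
f,e=fz();print("slack",f,e)
snap("d4")
```

```text
load 6.166422454602216 0.06007656174215192 kg 0.6285853674416122
d3 [0.5838 0.2602 0.2898] [ 0.1434  0.2749 -7.5024] 25.3667
down -1.08465190893636 0.12299885188316861
slack -0.6967550998293562 0.10582495144281667
d4 [0.5838 0.2602 0.2125] [-0.6953 -0.1363 -1.5677] 29.2083
```

View pics/d3_s.png

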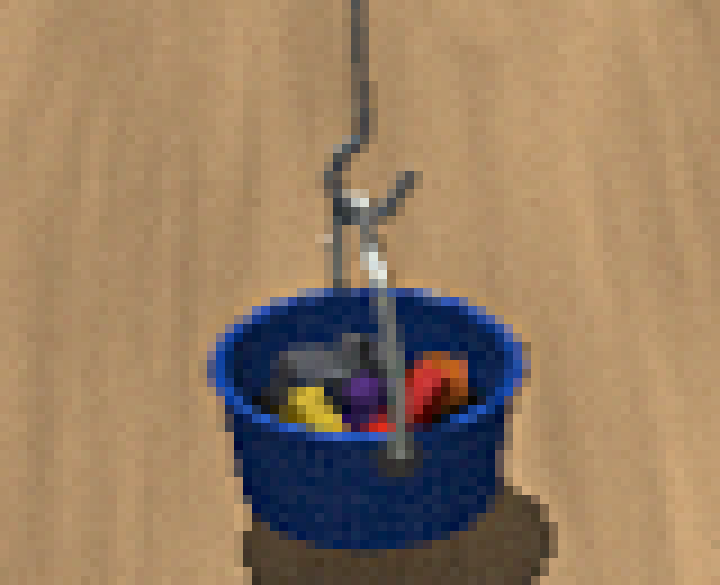

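View pics/d4_s.png

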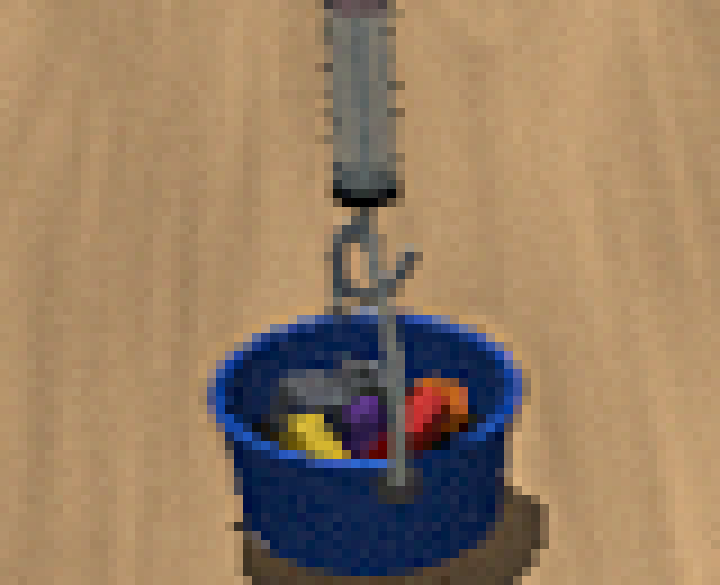

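View pics/d4_t.png

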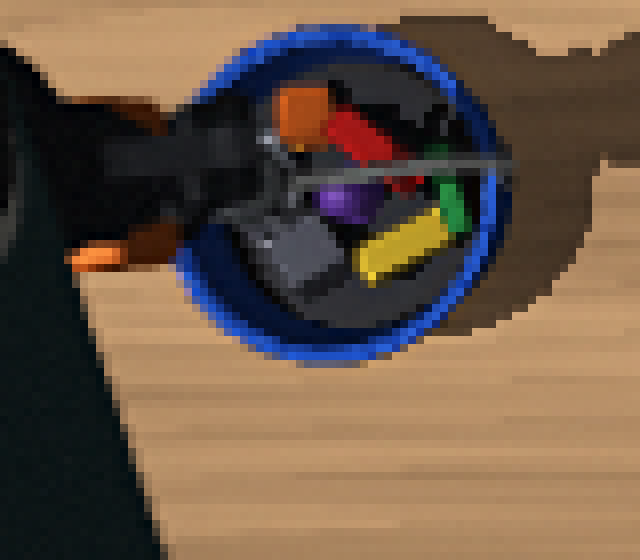

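Run:
```python
from lift import *
yaw=.17;u=np.array([np.cos(yaw),np.sin(yaw)]);P=np.array([.5838,.2602])
ctrl.line_to([*P,.2162],rate=.03)
ctrl.line_to([*(P-.022*u),.2162],rate=.03)
snap("e1")
```

```text
e1 [0.5622 0.2565 0.2161] [-0.6788 -0.1147 -0.8054] 30.4667
```

View pics/e1_s.png

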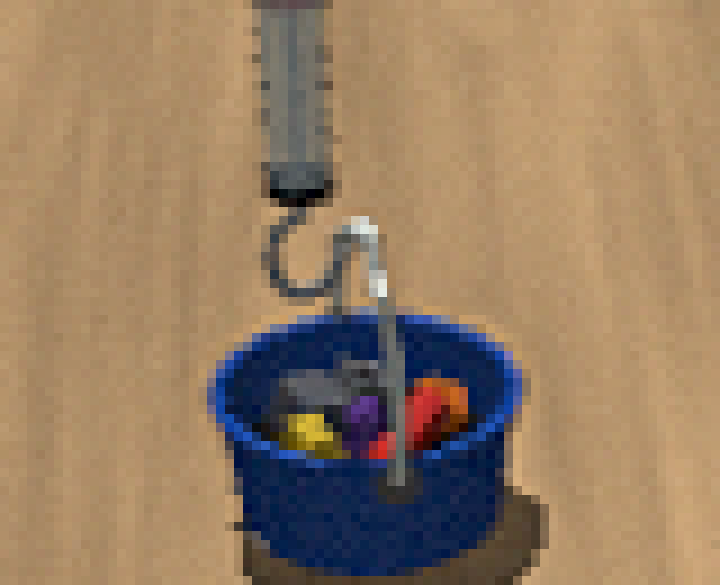

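View pics/e1_t.png

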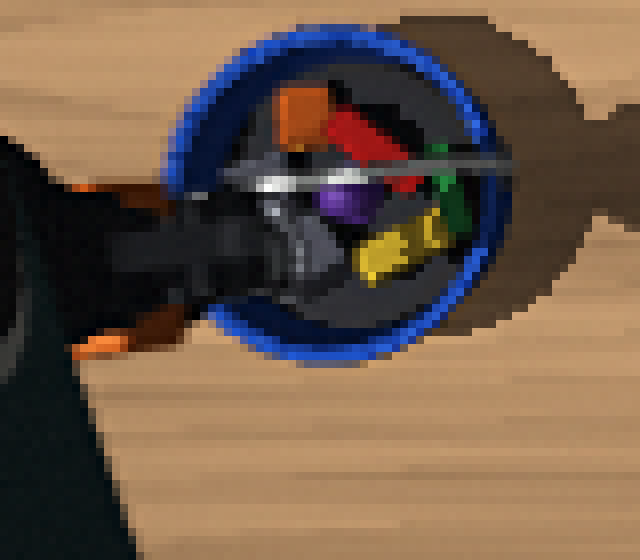

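Run:
```python
from lift import *
yaw=.17;u=np.array([np.cos(yaw),np.sin(yaw)]);P=np.array([.5838,.2602])
ctrl.line_to([*(P-.09*u),.2162],rate=.08)
ctrl.line_to([*(P-.09*u),.27],rate=.15)
ctrl.move_ptp([.4296,-.255,.27],q(0.0))
ctrl.line_to([.4296,-.255,.167],rate=.15)
print(ctrl.current_tool_pos(),ctrl.current_grip_width(),ctrl.current_t())
for n in ["side","wrist"]:
    r=ctrl.read_camera(n);pickle.dump(r,open(f"p_{n}.pkl","wb"))
    f=r["frame"];f=f[180:384,80:300] if n=="side" else f
    s=2.8 if n!="wrist" else 1.5
    cv2.imwrite(f"pics/p_{n}.png",cv2.resize(f,None,fx=s,fy=s,interpolation=cv2.INTER_CUBIC))
```

```text
[ 0.43   -0.2551  0.168 ] 0.017573510421781978 34.6417
```

View pics/p_side.png

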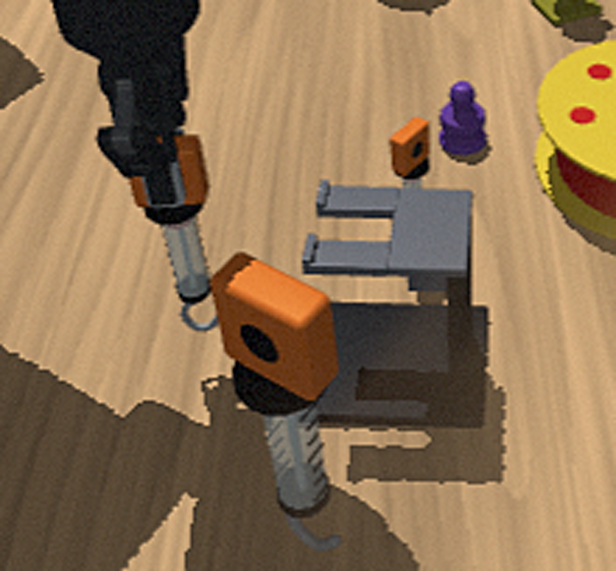

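View pics/p_wrist.png

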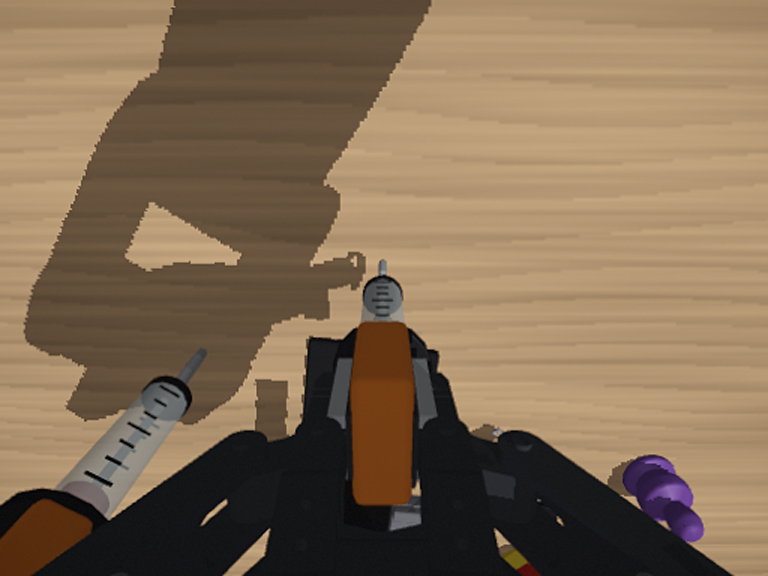

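Run:
```python
from lift import *
print(ctrl.line_to([.5446,-.267,.167],rate=.06,threshold=12),ctrl.current_tool_pos())
print(ctrl.line_to([.5446,-.267,.1530],rate=.03,threshold=12),ctrl.current_tool_pos(),fz())
for n in ["side","wrist"]:
    r=ctrl.read_camera(n);pickle.dump(r,open(f"r_{n}.pkl","wb"))
    f=r["frame"];f=f[180:384,80:300] if n=="side" else f
    s=2.8 if n!="wrist" else 1.5
    cv2.imwrite(f"pics/r_{n}.png",cv2.resize(f,None,fx=s,fy=s,interpolation=cv2.INTER_CUBIC))
```

```text
False [ 0.5444 -0.267   0.1671]
True [ 0.5444 -0.2669  0.1524] (np.float64(5.1173953406337525), np.float64(0.08250910659828752))
```

View pics/r_side.png

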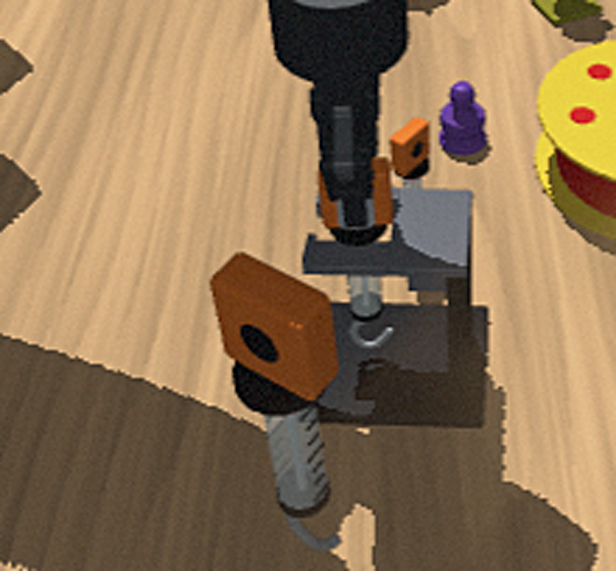

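View pics/r_wrist.png

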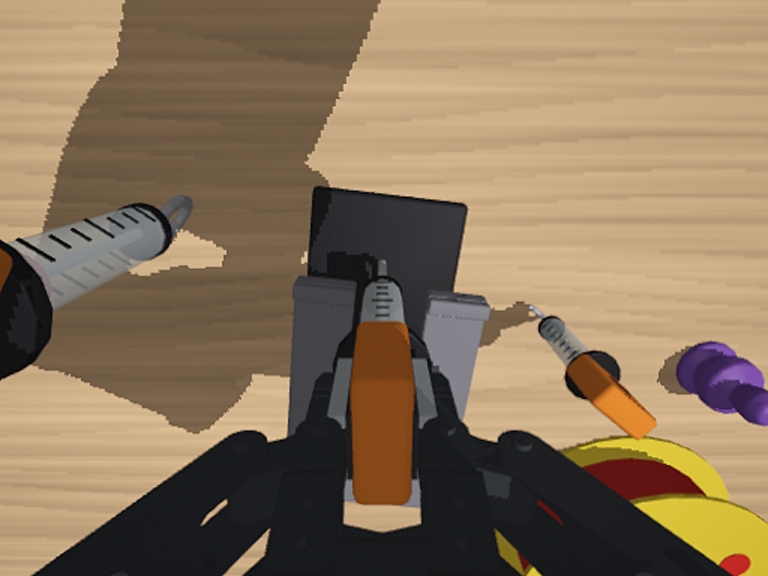

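Identical to the picture at the original grasp, with the collar on the fork. Now I'll release, withdraw and check.

Run:
```python
from lift import *
ctrl.release()
ctrl.line_to([.5444,-.267,.30],rate=.12)
ctrl.move_ptp([.40,-.05,.35],q(0.0))
for n in ["side","top"]:
    r=ctrl.read_camera(n);pickle.dump(r,open(f"z_{n}.pkl","wb"))
    cv2.imwrite(f"pics/z_{n}.png",cv2.resize(r["frame"],None,fx=1.5,fy=1.5,interpolation=cv2.INTER_CUBIC))
print(ctrl.current_t(),ctrl.current_grip_width(),fz(10))
a=pickle.load(open("a.pkl","rb"))["side"]["frame"];b=pickle.load(open("z_side.pkl","rb"))["frame"]
cv2.imwrite("pics/z_cmp.png",np.hstack([cv2.resize(x[130:340,150:290],None,fx=2.7,fy=2.7) for x in (a,b)]))
```

```text
40.8167 0.08532291170600222 (np.float64(0.03914971915363598), np.float64(0.1585295948555798))
```

View pics/z_cmp.png

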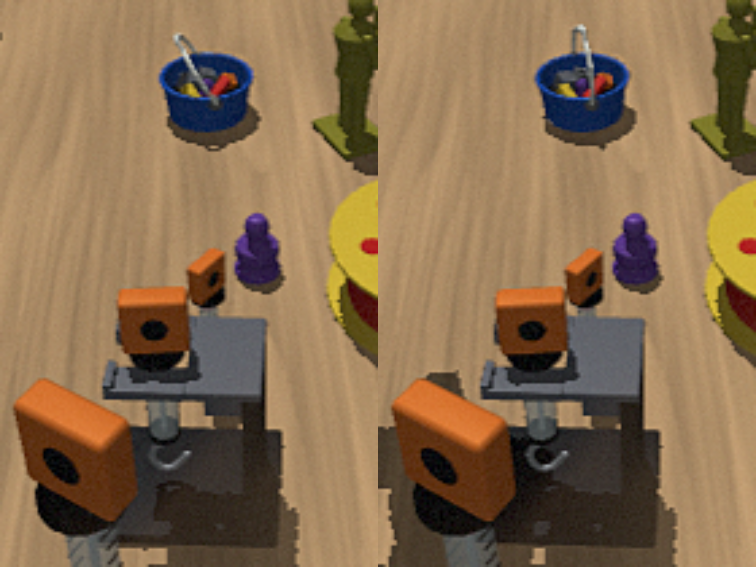

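View pics/z_top.png

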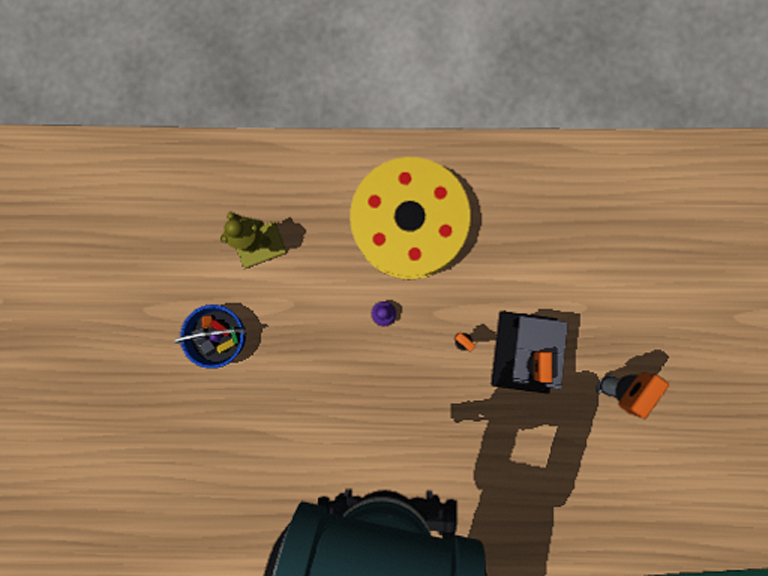

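Before and after match. The scale hangs in its stand as it did at the start. The pail stands on the table about 2 mm from its old spot with the handle upright, and the bystanders have not moved.

```bash
python3 -c "
from station import ctrl
ctrl.sign_off();print(ctrl.current_t())"
```

```text
the job is handed in; nothing more can be done
the job is handed in; nothing more can be done
```

I weighed the pail, hung the scale back in its stand and handed the job in. No verdict was reported. The clock stood at about 41 s just before handing in.

**What I did:** I took the middle-sized scale, the one hanging in the stand, by its orange handle. I hooked it into the leaning pail handle, swung that upright and lifted slowly. The pail hung free for about 2.5 s, then went down where it stood. I unhooked it and put the scale back.

**Weight:** the arm's force sensor read about 6.17 N, so the pail is about 0.63 kg. I did not read the scale's own markings.

**Clearance while hanging:** 9.7 mm calculated from the force and spring rate, and about 10 mm measured in the side camera picture. The two agree.

**Last checks, from the pictures:**
- **Scale:** hangs upright with its collar on the fork, looking the same as before I took it.
- **Pail:** level, unhooked and about 2 mm from where it started.
- **Bystanders:** the bust, figure and spool show no movement.
- **Arm:** clear of everything, with the gripper open.

**Where measurements disagreed:** before hooking, my estimates of the height of the handle's crown differed by about 5 mm (98 to 103 mm). I aimed between them and checked with a picture before each move. While the pail was being lifted, the wire sat a few millimetres towards the back of the hook. I judged that within the 9 mm limit but did not measure it directly.

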